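# Slide a specimen mount along the stage rail into its corner pocket

### The arm

A 6-joint arm with a two-finger parallel gripper is mounted at the origin on the work surface. World frame = base frame: x ahead of the robot, y to its left, z up, the work surface at z = 0. Lengths are in m, angles in rad, forces in N, time in s.
With the tool pointing down it reaches from about 0.225 to 0.875 m from the base axis. Payload 3.4 kg.
Tool frame: the origin (TCP) lies midway between the tips of the shut fingers; the grasp point (between the pads) lies behind it (manip.grip_point_offset is the z of the grasp point in the tool frame, in m); z points along the fingers, x is the direction in which the jaws open and shut, and the axes are right-handed (so a half turn about z gives the same grasp; the last joint's range is limited). The gripper opens to 85 mm and grips with 20 to 120 N. Pads are 22 mm wide; open, the fingers measure 114 mm over their backs; the gripper's body (76 mm by 85 mm) begins 54 mm behind the grasp point. The pads swing forward as they close: fully open they stand 13 mm farther back than shut.
Start: joints at [-1.333, 0.276, 1.505, -0, 1.361, -0.121], TCP at [0.202, -0.538, 0.231] pointing down, gripper open.
Joint ranges: [-2.89, 2.89], [-0.75, 2.08], [0.22, 2.7], [-1.18, 4.32], [0.11, 2.71], [-2.7, 2.7]. Speed limits (rad/s): [2.57, 2.57, 3.14, 3.14, 3.14, 3.14].

### API

Orientations are given as a unit quaternion [w, x, y, z].
In Python, from rig import manip, eyes, recognise, regions_of, mark_of gives the robot as it stands.
- The arm moves only by the shell command python3 -m inch 'ROWS' [FORCE]. ROWS is JSON, a list of rows, each a list of 5 numbers: the gripper command: -1 is shut, 1 is fully open, values between are in proportion, then the shift along the tool's x, y, z in mm, then the turn about the tool's z in degrees. A call has 1 to 20 rows; each row shifts and turns the pose as measured when the row begins, along the tool's axes as they then stand; what a row does not reach is not made up. A row lasts 1/12 s, in which the tool goes at most 41.7 mm and 7.16 degrees, less where a joint would pass 70% of its speed; a pose out of reach is approached as far as the arm can. A call with a gripper value outside its range is refused whole. The fingers move at their own pace and stop on an object; FORCE is the grip in N (left out, the last holds). Time passes only in rows, so rows that do not move let the fingers close. It gives the time, the measured TCP pose, the force and the opening at its end, in the units of the state.
- manip.get_state(): the state, without advancing time (a new reading comes with each control period).
- eyes.get_image(name): name is "side" or "top" or "wrist"; returns a dict with "frame" (400x640x3 uint8, red, green, blue), "K" (3x3 intrinsics, pixels), "rvec" (rotation vector, rad) and "tvec" (3), from world to camera coordinates, as OpenCV has them; the wrist camera has in their place "mount" (4x4, takes a point from camera to tool coordinates, whose origin is the TCP and whose axes are the tool frame's). Camera axes: x right, y down, z forward; pixel columns grow to the right and rows downward; lengths in m; the calibration is good to about 2 mm. A picture is of the moment at which its call begins: read the wrist's pose just before it. There is no depth.
- manip.sign_off(): hands the job in, once; it reports no verdict.
Trained networks look in a picture, given as the dict that the camera call returned (one of the last four; its "shot" number tells which), for a name from the list of things; names that differ only in an ending like _2 or _b are one class to them, and where a whole thing is asked for, a point or a joint stands for the part that bears it (a point fixed in the world has none). Each returns a list of dicts, best first, with "confidence" (0 to 1); they miss things now and then, are a little off and sometimes report something else, mostly with a low value. They report only what shows in the picture. A call takes as long as a camera call. They do not tell look-alikes from the thing itself.
- recognise(picture, target): "bbox" ([left, top, width, height] in pixels, round what is visible of it).
- regions_of(picture, target): "mask" (400x640 bool, what is visible of it) and "bbox" ([left, top, width, height] in pixels, round what is visible of it).
- mark_of(picture, target): "point" ([row, column] in pixels: a listed point, or the origin of a listed thing).
The state is a dict: "clock": time; "qpos": joint angles; "qd": joint speeds; "effort": joint torques, N m; "position": TCP position; "ee_rot": TCP orientation; "contact_force": force on the tool from outside, world axes, zero at the start; "moment": the same for the moment, N m; "width": finger opening in m.
Only numpy, scipy, OpenCV 4.12 (cv2) and the standard library are available. Lean on these libraries where they do the work, as an engineer would, in place of code of your own. Each camera call takes 0.05 s, during which the arm holds its last target.

### The job

On the microscope's stage plate, use the closed fingertips to push the square specimen mount until it lies square and flush against the long rail, well before the pocket; then, keeping it against the rail, slide it along into the corner pocket until it is fully home against the end stop and still flush against the rail. Only push it over the plate: do not lift, carry or tip it, leave the other things alone, and finish with the hand clear.

Things in the scene. Friction and masses are not known exactly. Their poses are not given: they have to be found in the camera images.
- stage: Fixed cream-painted stage plate, 190 (x) x 280 (y) x 12 mm high, lying on the bench; origin at the centre of its underside. Its x axis points roughly away from the robot and y roughly to the left (turned up to 0.4 rad). Three bare aluminium bars stand on it, each 18 mm high: the rail, the end stop and the lip, forming the corner pocket. The round glass disc is flush and plays no part.
- rail (a point): Point on the rail's flat inner face (which looks to -x of the stage), at the foot of the face, half-way along: x = +70, y = -10, z = +12 mm of the stage. The rail is the long bar near the plate's far edge, parallel to y, from y = -140 to +121 mm, 16 mm thick, top 18 mm above the plate.
- stop (a point): Point on the end stop's inner face (which looks to -y of the stage), at its foot: x = +47, y = +105, z = +12 mm of the stage. The end stop joins the rail at a right angle. Facing the rail, a short lip with inner face at x = +19 mm runs from y = 81 to 105 mm, with a flared lead-in from y = 68 mm: the pocket is 51 mm wide, open above and to -y; the mount's rear half stays outside it.
- pocket (a point): Where the centre of the mount's underside lies when it is fully home: a point on the plate's upper surface at x = +47, y = +82, z = +12 mm of the stage; same axes as the stage (x square to and towards the rail, y along the rail towards the end stop).
- mount: Square specimen mount: bare aluminium block 46 x 46 x 20 mm, 0.08 to 0.17 kg, with a bark fragment glued on the middle of its top (up to 32 mm above the underside, within 17 mm of the centre). Origin at the centre of its underside, z up, x and y square to its sides. Starts loose on the plate towards its -y end, 30 to 62 mm short of the rail, turned up to 0.5 rad; slides with about 1 N.
- round_mount_center (a point): Bystander: centre of a loose round aluminium mount, 40 mm diameter, 20 mm high, on the plate's near left part. Leave it alone.
- jar: Bystander: sample jar, 52 mm diameter, 75 mm high, on the bench at one side of the plate; origin at the centre of its underside. Leave it alone.
- pot: Bystander: open ceramic pot, 68 mm diameter, 60 mm high, on the bench at the other side of the plate; origin at the centre of its underside. Leave it alone.
Things that resemble listed ones, but are neither listed nor needed, are in the scene too. What is shaped like the mount but green is not meant.

How it is judged:
By the outcome, as a careful person would: the job done as asked, in the order asked, and still so for the second after the job is handed in, with the robot touching nothing.
It also fails if it takes over 51 s, if anything falls off the work surface, if the arm or the gripper's body presses on something with over 40 N, if the wrist force passes 120 N, or if a joint passes its speed limit or range.

## Working session

There is one attempt and no reset: what is moved stays moved. The work goes in short steps, Python scripts to look and compute and a shell command to move; the robot and the scene stay as the last step left them, time stands still between calls to the robot, and variables do not carry over. Pictures are saved under pics/ and viewed, and the job is handed in when it is done.

```bash
ls; mkdir -p pics; cat > h.py <<'E'
import numpy as np, cv2
from rig import manip, eyes, recognise, regions_of, mark_of
def save(p,n): cv2.imwrite('pics/'+n+'.png', p['frame'][:,:,::-1])
E
python3 - <<'E'
from h import *
s=manip.get_state(); print(s, manip.grip_point_offset)
for n in ('top','side'):
    p=eyes.get_image(n); save(p,n+'0'); print(n,p['K'].tolist(),p['rvec'],p['tvec'])
    for t in ('stage','rail','stop','pocket','mount','round_mount_center','jar','pot'):
        print(t,[(np.round(r['point']).tolist(),round(r['confidence'],2)) for r in mark_of(p,t)][:4])
E
```

```text
pics
{'clock': 0.0, 'qpos': array([-1.33300916e+00,  2.76597669e-01,  1.50612890e+00, -3.22542408e-07,
        1.36069747e+00, -1.21006272e-01]), 'qd': array([ 0.00012926, -0.00080471,  0.00032737, -0.00030993,  0.00094303,
        0.00198672]), 'effort': array([ 3.93081464e-04, -4.16770899e+01, -2.45806646e+01, -3.48990341e-05,
        1.13525291e-02,  4.17999416e-06]), 'position': array([ 0.20177503, -0.53787349,  0.23043987]), 'ee_rot': array([-6.08485027e-04,  8.21931777e-01, -5.69585214e-01, -6.84279420e-04]), 'contact_force': array([-0.00252244, -0.08829453,  0.44646865]), 'moment': array([0.01842464, 0.01470416, 0.00411773]), 'width': 0.08543583453500224} -0.0187
top [[414.9802815562323, 0.0, 318.48788346902046], [0.0, 414.9802815562323, 202.71648443511802], [0.0, 0.0, 1.0]] [ 2.19437077 -2.18394785  0.06620348] [-0.01520395  0.50113731  1.17713331]
stage [([189.0, 289.0], 0.76)]
rail [([166.0, 304.0], 0.93)]
stop [([158.0, 260.0], 0.67)]
pocket [([163.0, 267.0], 0.88)]
mount [([189.0, 372.0], 0.83), ([262.0, 298.0], 0.81), ([262.0, 334.0], 0.72), ([218.0, 370.0], 0.7)]
round_mount_center [([198.0, 266.0], 0.71), ([159.0, 262.0], 0.48)]
jar [([230.0, 172.0], 0.93), ([197.0, 267.0], 0.29)]
pot [([198.0, 445.0], 0.79), ([200.0, 311.0], 0.22)]
side [[381.6516512819291, 0.0, 317.4034930239504], [0.0, 381.6516512819291, 199.2436075773814], [0.0, 0.0, 1.0]] [ 0.80979002 -2.40910852  1.22876748] [0.42818972 0.21877537 0.65889634]
stage [([229.0, 296.0], 0.68)]
rail [([208.0, 288.0], 0.56)]
stop [([231.0, 246.0], 0.97)]
pocket [([241.0, 278.0], 0.66), ([224.0, 258.0], 0.63)]
mount [([258.0, 385.0], 0.94), ([193.0, 382.0], 0.83), ([233.0, 407.0], 0.75), ([183.0, 353.0], 0.64)]
round_mount_center [([242.0, 281.0], 0.5)]
jar [([366.0, 216.0], 0.9)]
pot []
```

```bash
python3 - <<'E'
import cv2
a=cv2.imread('pics/top0.png')[110:310,150:470]; cv2.imwrite('pics/top0z.png',cv2.resize(a,(800,500),interpolation=cv2.INTER_CUBIC))
E
```

```text
(no output)
```

View pics/top0z.png

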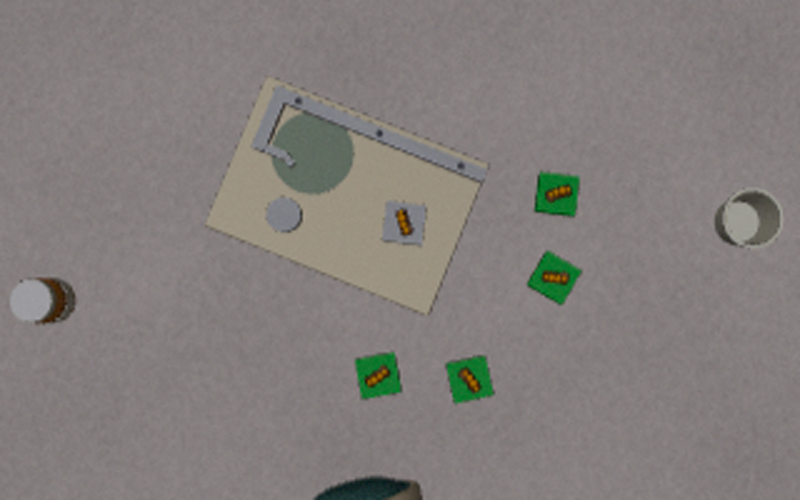

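View pics/side0.png

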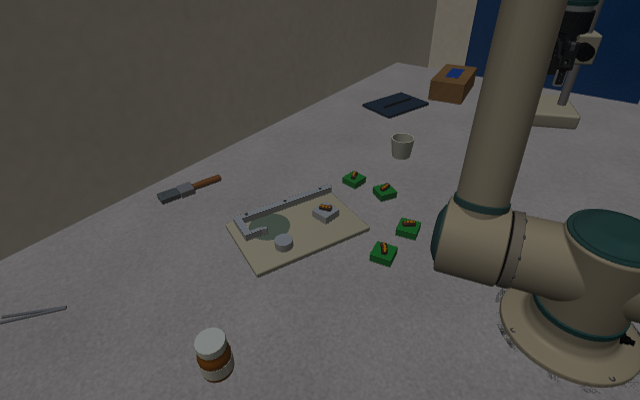

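The zoomed top view shows the plate with corners at about (268,77), (488,165), (429,314) and (206,225). The grey mount is at (404,223), the round mount at (284,214), and four green decoys are off the plate.

```bash
cat >> h.py <<'E'
def ray2plane(p,uv,z):
    R=cv2.Rodrigues(p['rvec'])[0]; t=np.array(p['tvec']).ravel()
    d=R.T@(np.linalg.inv(p['K'])@np.array([uv[0],uv[1],1.])); c=-R.T@t
    return (c+d*(z-c[2])/d[2])
def wristpose(p,s):
    w,x,y,z=s['ee_rot']; from scipy.spatial.transform import Rotation as Ro
    T=np.eye(4); T[:3,:3]=Ro.from_quat([x,y,z,w]).as_matrix(); T[:3,3]=s['position']
    C=T@np.array(p['mount']); R=C[:3,:3].T; p['rvec']=cv2.Rodrigues(R)[0]; p['tvec']=-R@C[:3,3]; return p
def proj(p,P):
    return cv2.projectPoints(np.array(P,float).reshape(-1,3),np.array(p['rvec'],float),np.array(p['tvec'],float),p['K'],None)[0].reshape(-1,2)
E
python3 - <<'E'
from h import *
p=eyes.get_image('top')
C=[ray2plane(p,(150+u/2.5,110+v/2.5),0.012)[:2] for u,v in [(268,77),(488,165),(429,314),(206,225)]]
C=np.array(C);print(C, C.mean(0), [np.linalg.norm(C[i]-C[(i+1)%4]) for i in range(4)])
L=C[0]-C[1]; print('y axis ang',np.arctan2(-L[0],L[1]), )
L=C[3]-C[2]; print('y axis ang',np.arctan2(-L[0],L[1]), )
print('mount',ray2plane(p,(150+404/2.5,110+223/2.5),0.032), 'round',ray2plane(p,(150+284/2.5,110+214/2.5),0.032))
s=manip.get_state(); w=eyes.get_image('wrist'); save(w,'w0'); print(w['mount'],w['K'])
E
```

```text
[[ 0.68111148  0.16640905]
 [ 0.57925004 -0.0897402 ]
 [ 0.40696127 -0.02219261]
 [ 0.50810273  0.23555003]] [0.54385638 0.07250657] [np.float64(0.2756595579898377), np.float64(0.18505701415368053), np.float64(0.27687698593642995), np.float64(0.1863129224868267)]
y axis ang -0.3784913234797388
y axis ang -0.37394844967540086
mount [0.51008075 0.00673495 0.032     ] round [0.51968078 0.14301186 0.032     ]
[[ 9.99998720e-01  2.34552532e-04  1.58285461e-03  4.39260103e-04]
 [-7.37406956e-04  9.45448289e-01  3.25771374e-01 -8.48749487e-02]
 [-1.42009668e-03 -3.25772125e-01  9.45447252e-01 -1.43077384e-01]
 [ 0.00000000e+00  0.00000000e+00  0.00000000e+00  1.00000000e+00]] [[308.46441022   0.         320.14456667]
 [  0.         308.46441022 199.46555579]
 [  0.           0.           1.        ]]
```

View pics/w0.png

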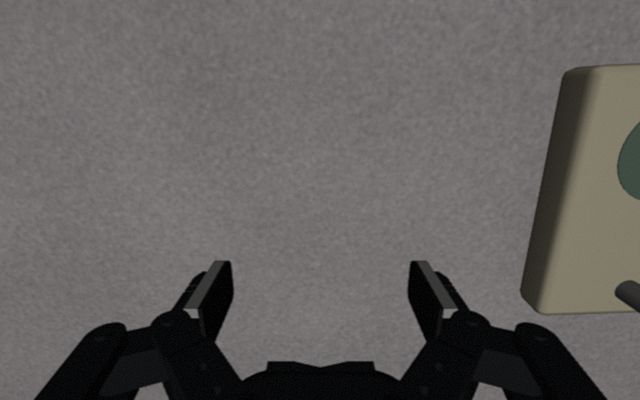

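```bash
python3 -m inch '[[-1,-26,-29,-3,0],[-1,-26,-29,-3,0],[-1,-26,-29,-3,0],[-1,-26,-29,-3,0],[-1,-26,-29,-3,0],[-1,-26,-29,-3,0],[-1,-26,-29,-3,0],[-1,-26,-29,-3,0],[-1,-26,-29,-3,0],[-1,-26,-29,-3,0],[-1,-26,-29,-3,0],[-1,-26,-29,-3,0],[-1,-26,-29,-3,0],[-1,-26,-29,-3,0],[-1,-26,-29,-3,0],[-1,-26,-29,-3,0]]' 40
```

```text
clock: 2.33
position: [0.5009, 0.0289, 0.2798]
ee_rot: [0.001, 0.817, -0.576, 0.005]
contact_force: [1.0, -0.5, 0.4]
width: -0.0001
```

```bash
python3 -m inch '[[-1,0,0,0,-6.9],[-1,0,0,0,-6.9],[-1,0,0,0,-6.9],[-1,0,0,0,-6.9],[-1,0,0,0,-6.9],[-1,0,0,0,-6.9],[-1,0,0,0,-6.9],[-1,0,0,0,0]]'
python3 - <<'E'
from h import *
s=manip.get_state(); w=wristpose(eyes.get_image('wrist'),s); save(w,'w1')
from scipy.spatial.transform import Rotation as Ro
q=s['ee_rot'];R=Ro.from_quat([q[1],q[2],q[3],q[0]]).as_matrix(); print(np.degrees(np.arctan2(R[1,0],R[0,0])),R[:,2],s['position'],s['qpos'])
for t in ('stage','rail','stop','pocket','mount','round_mount_center'):
    print(t,[(np.round(r['point'],1).tolist(),round(r['confidence'],2),np.round(ray2plane(w,r['point'][::-1],0.012),4)) for r in mark_of(w,t)][:3])
E
```

```text
clock: 3.0
position: [0.5055, 0.0409, 0.2804]
ee_rot: [0.001, 0.985, -0.173, 0.006]
contact_force: [-0.8, -0.2, 0.8]
width: -0.0001
-19.966148694325415 [ 0.01182667 -0.00337942 -0.99992435] [0.50551918 0.04093692 0.28035402] [-0.05448305  0.14134385  1.56168556 -0.00275902  1.42657031  0.29436687]
stage [([120.8, 339.4], 0.63, array([0.5505, 0.078 , 0.012 ]))]
rail [([137.6, 388.7], 0.66, array([0.6049, 0.0352, 0.012 ]))]
stop [([33.5, 381.1], 0.6, array([0.6299, 0.1569, 0.012 ]))]
pocket [([57.4, 378.2], 0.57, array([0.6192, 0.133 , 0.012 ]))]
mount [([257.0, 237.3], 0.94, array([ 0.3422, -0.058 ,  0.012 ])), ([178.1, 326.4], 0.77, array([0.5089, 0.0114, 0.012 ])), ([200.1, 209.2], 0.77, array([0.3436, 0.0379, 0.012 ]))]
round_mount_center [([121.6, 339.1], 0.62, array([0.5498, 0.0771, 0.012 ])), ([75.4, 302.7], 0.6, array([0.5253, 0.1453, 0.012 ]))]
```

View pics/w1.png

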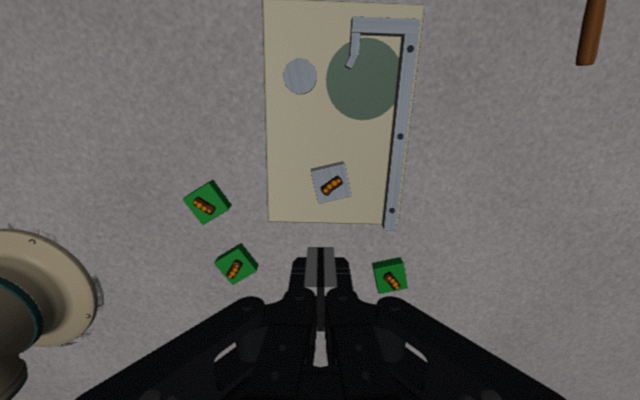

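The wrist view shows the plate's near edge from (268,222) to (384,224). The rail is at columns 385–415, the stop at (385,25), the mount at (330,182) and the round mount at (300,76). I'll zoom in to get exact corners.

```bash
python3 - <<'E'
import cv2
a=cv2.imread('pics/w1.png')[0:240,250:440]; cv2.imwrite('pics/w1z.png',cv2.resize(a[100:240],(760,560),interpolation=cv2.INTER_CUBIC)); cv2.imwrite('pics/w1y.png',cv2.resize(a[0:120],(760,480),interpolation=cv2.INTER_CUBIC))
E
```

```text
(no output)
```

View pics/w1z.png

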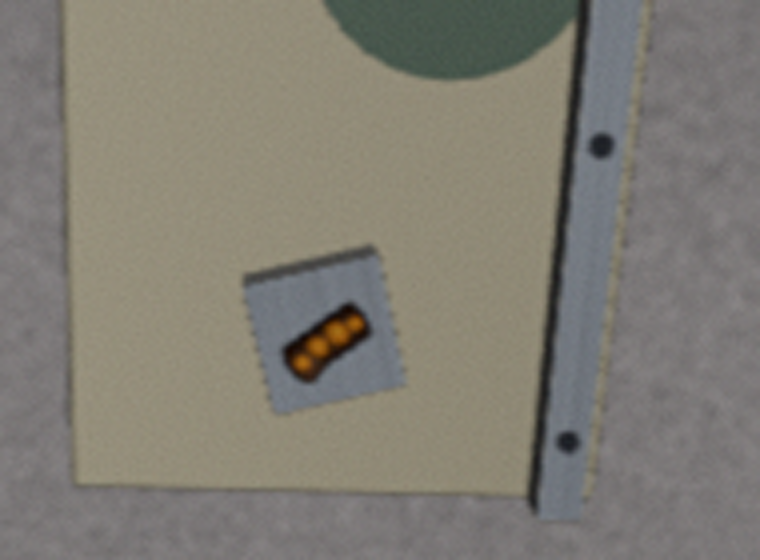

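View pics/w1y.png

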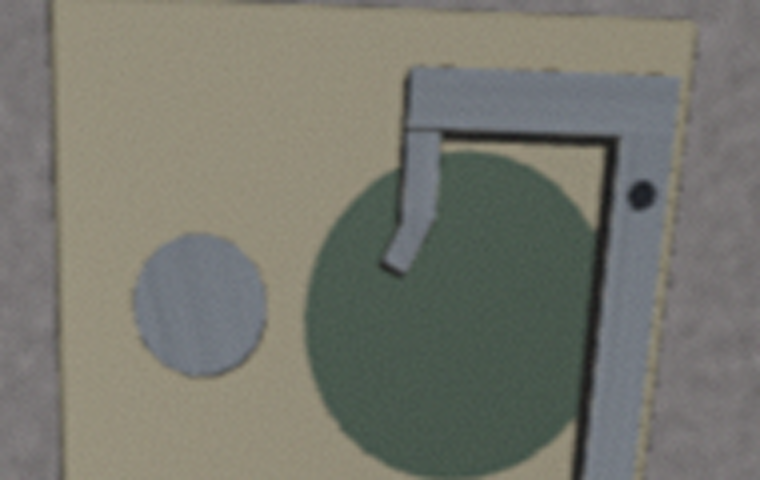

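```bash
cat > fit.py <<'E'
from h import *
from scipy.optimize import least_squares
def S2W(v,P):
    P=np.array(P,float)/1000; c,s=np.cos(v[2]),np.sin(v[2]); o=P.copy()
    o[:,0]=v[0]+c*P[:,0]-s*P[:,1]; o[:,1]=v[1]+s*P[:,0]+c*P[:,1]; return o
def W2S(v,P):
    P=np.atleast_2d(P)[:,:2]-v[:2]; c,s=np.cos(v[2]),np.sin(v[2]); return np.c_[c*P[:,0]+s*P[:,1],-s*P[:,0]+c*P[:,1]]*1000
E
python3 - <<'E'
from fit import *
s=manip.get_state(); w=wristpose(eyes.get_image('wrist'),s)
z=lambda u,v:(250+u/4,100+v/4)
y=lambda u,v:(250+u/4,v/4)
D=[((-95,-140,12),z(77,485)),((70,-140,12),z(532,495)),((70,-140,30),z(540,515)),((86,-140,30),z(582,519)),((-95,140,12),y(53,0)),((95,140,12),y(693,22)),((70,105,12),y(604,145)),((70,105,30),y(618,137)),((19,105,30),y(440,132)),((86,121,30),y(680,76))]
A=[d[0] for d in D];B=np.array([d[1] for d in D])
r=least_squares(lambda v:(proj(w,S2W(v,A))-B).ravel(),[.544,.0725,-.376])
print(r.x,np.round(r.fun.reshape(-1,2),1).tolist()); np.save('stage.npy',r.x); v=r.x
M=[z(247,283),z(378,258),z(405,384),z(277,413)]
m=np.array([ray2plane(w,a,0.032) for a in M]); ms=W2S(v,m); print(ms,ms.mean(0),m.mean(0))
for i in range(4):
    d=ms[(i+1)%4]-ms[i]; print(np.linalg.norm(d),np.degrees(np.arctan2(d[1],d[0])))
q=s['position']; print('tcp stage',W2S(v,q)); print('tool yaw vs stage',-19.966-np.degrees(v[2]))
# top view
t=eyes.get_image('top'); C=np.array([(150+a/2.5,110+b/2.5) for a,b in [(268,77),(488,165),(429,314),(206,225)]])
print(proj(t,S2W(v,[(95,140,12),(95,-140,12),(-95,-140,12),(-95,140,12)]))-C)
E
```

```text
[ 0.54765707  0.07267926 -0.37451648] [[-0.5, 1.7], [-0.6, 1.0], [0.0, 1.2], [0.9, 0.4], [-2.0, -1.1], [2.0, -1.6], [-0.4, 0.7], [0.2, -0.0], [0.2, -0.1], [0.4, -0.3]]
[[ -33.80306316  -56.52850575]
 [   8.41711975  -47.39470569]
 [  19.57083384  -90.12096683]
 [ -23.04971194 -101.22758477]] [ -7.21620538 -73.81794076] [0.51393679 0.00661789 0.032     ]
43.19687660225166 12.207095887542241
44.15811056924311 -75.36941734987995
44.04393130400517 -165.39396079371616
45.974364902538426 103.526722820034
tcp stage [[-27.54041239 -45.06967894]]
tool yaw vs stage 1.4922137616596913
[[-0.59299614 -2.10055447]
 [ 0.91006457 -1.92130971]
 [ 0.23546819 -0.3714492 ]
 [-0.7403448  -0.81776281]]
```

```bash
python3 -m inch '[[-1,-19,15,-0,1.5],[-1,-19,15,30,0],[-1,0,0,40,0],[-1,0,0,40,0],[-1,0,0,40,0],[-1,0,0,40,0],[-1,0,0,20,0],[-1,0,0,0,0]]'
cat > st.py <<'E'
from fit import *
from scipy.spatial.transform import Rotation as Ro
v=np.load('stage.npy'); s=manip.get_state(); q=s['ee_rot'];R=Ro.from_quat([q[1],q[2],q[3],q[0]]).as_matrix()
print('stage',W2S(v,s['position']).round(1),'z',s['position'][2].round(4),'yaw',round(np.degrees(np.arctan2(R[1,0],R[0,0])-v[2]),2),'tilt',R[:,2].round(3),'F',s['contact_force'].round(1),'t',s['clock'])
E
python3 st.py
```

```text
clock: 4.12
position: [0.4668, 0.0242, 0.0676]
ee_rot: [-0.0, 0.982, -0.19, 0.015]
contact_force: [-0.4, -0.0, -0.7]
width: 0.0001
stage [[-57.6 -74.7]] z 0.0676 yaw -0.51 tilt [ 0.029 -0.005 -1.   ] F [-0.4 -0.  -0.7] t 4.1167
```

```bash
python3 -m inch '[[-1,-7,0,20,-0.5],[-1,-2,0,17,0],[-1,0,0,8,0],[-1,0,0,2,0],[-1,0,0,0,0]]'; python3 st.py; python3 - <<'E'
from h import *
w=eyes.get_image('wrist'); save(w,'w2')
E
```

```text
clock: 4.53
position: [0.4637, 0.027, 0.0221]
ee_rot: [-0.0, 0.982, -0.187, 0.017]
contact_force: [-0.4, -1.0, -1.5]
width: -0.0001
stage [[-61.5 -73.3]] z 0.0221 yaw -0.08 tilt [ 0.034 -0.006 -0.999] F [-0.4 -1.  -1.5] t 4.5333
```

View pics/w2.png

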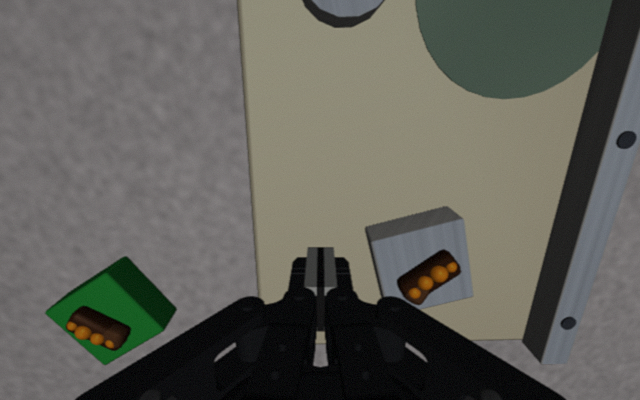

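```bash
python3 -m inch '[[-1,8,0,3,0],[-1,8,0,1,0],[-1,5,0,0.2,0],[-1,5,0,0.2,0],[-1,5,0,0.2,0],[-1,5,0,0.2,0],[-1,5,0,0.2,0],[-1,5,0,0.2,0],[-1,0,0,0,0]]'; python3 st.py; python3 - <<'E'
from h import *
w=eyes.get_image('wrist'); save(w,'w3')
E
```

```text
clock: 5.33
position: [0.5163, 0.0075, 0.0232]
ee_rot: [-0.001, 0.982, -0.187, 0.023]
contact_force: [0.2, 0.3, -0.1]
width: -0.0
stage [[ -5.3 -72.2]] z 0.0232 yaw -0.12 tilt [ 0.045 -0.007 -0.999] F [ 0.2  0.3 -0.1] t 5.3333
```

View pics/w3.png

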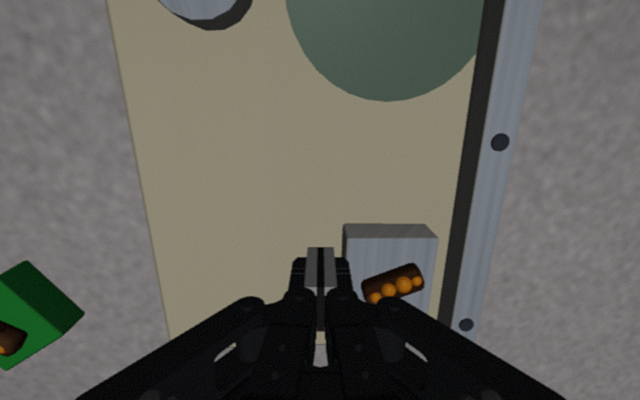

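```bash
python3 -m inch '[[-1,3,0,1,0],[-1,3,0,1,0],[-1,3,0,1,0],[-1,3,0,0.5,0],[-1,2,0,0.3,0],[-1,0,0,0,0]]'; python3 st.py; python3 - <<'E'
from h import *
w=eyes.get_image('wrist'); save(w,'w4')
E
```

```text
clock: 5.88
position: [0.5165, 0.007, 0.0217]
ee_rot: [-0.003, 0.982, -0.188, 0.01]
contact_force: [-0.1, 0.3, 0.3]
width: -0.0
stage [[ -5.  -72.5]] z 0.0217 yaw -0.2 tilt [ 0.02   0.001 -1.   ] F [-0.1  0.3  0.3] t 5.8833
```

View pics/w4.png

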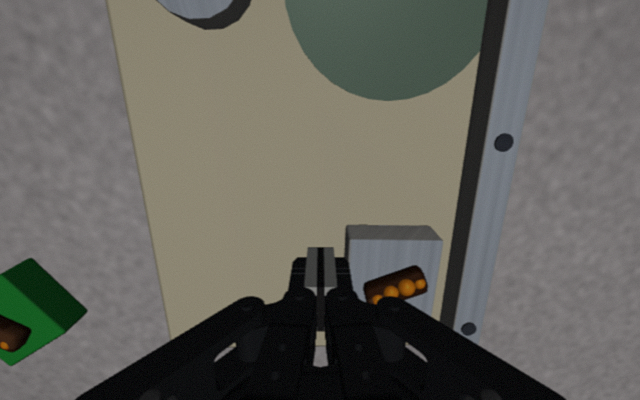

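```bash
python3 -m inch '[[-1,5,0,2,0],[-1,5,0,1,0],[-1,5,0,1,0]]'; python3 st.py; python3 -m inch '[[-1,0,0,0,0]]'; python3 st.py
```

```text
clock: 6.18
position: [0.5255, 0.0033, 0.0183]
ee_rot: [-0.003, 0.982, -0.188, 0.005]
contact_force: [-0.0, 0.4, 0.2]
width: 0.0001
stage [[  4.8 -72.7]] z 0.0183 yaw -0.18 tilt [ 0.011  0.004 -1.   ] F [-0.   0.4  0.2] t 6.1833
clock: 6.27
position: [0.527, 0.0028, 0.0182]
ee_rot: [-0.003, 0.982, -0.188, 0.006]
contact_force: [0.9, 0.1, -0.4]
width: -0.0003
stage [[  6.3 -72.6]] z 0.0182 yaw -0.19 tilt [ 0.013  0.004 -1.   ] F [ 0.9  0.1 -0.4] t 6.2667
```

```bash
python3 -m inch '[[-1,5,0,0,0],[-1,5,0,0,0],[-1,2,0,0,0]]'; python3 st.py; python3 -m inch '[[-1,3,0,0,0]]'; python3 st.py; python3 - <<'E'
from h import *
w=eyes.get_image('wrist'); save(w,'w5')
E
```

```text
clock: 6.52
position: [0.527, 0.0012, 0.0161]
ee_rot: [-0.004, 0.982, -0.188, -0.007]
contact_force: [-1.1, 1.2, 1.2]
width: -0.0
stage [[  6.9 -74. ]] z 0.0161 yaw -0.27 tilt [-0.012  0.01  -1.   ] F [-1.1  1.2  1.2] t 6.5167
clock: 6.6
position: [0.527, 0.001, 0.0155]
ee_rot: [-0.004, 0.982, -0.189, -0.01]
contact_force: [-6.5, 4.4, 5.9]
width: 0.0001
stage [[  7.  -74.3]] z 0.0155 yaw -0.29 tilt [-0.019  0.012 -1.   ] F [-6.5  4.4  5.9] t 6.6
```

View pics/w5.png

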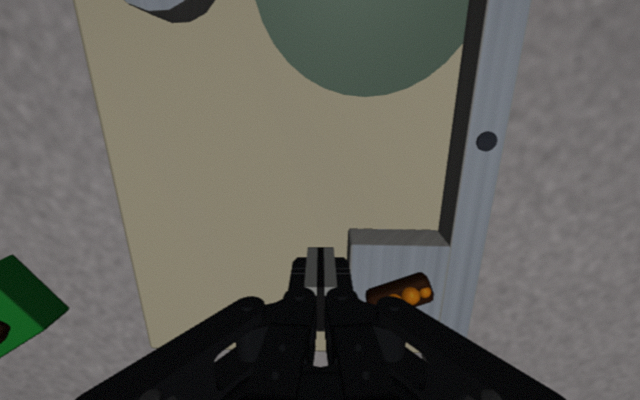

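```bash
python3 -m inch '[[-1,4,0,-1,0],[-1,4,0,-1,0]]'; python3 st.py
```

```text
clock: 6.82
position: [0.5267, 0.0005, 0.0157]
ee_rot: [-0.005, 0.982, -0.189, -0.019]
contact_force: [-7.2, 6.2, 3.3]
width: -0.0001
stage [[  6.9 -74.8]] z 0.0157 yaw -0.36 tilt [-0.036  0.017 -0.999] F [-7.2  6.2  3.3] t 6.8167
```

```bash
python3 -m inch '[[-1,-15,0,0,0],[-1,-15,0,-5,0],[-1,0,0,-30,0],[-1,0,0,-30,0],[-1,0,0,-30,0],[-1,15,15,-20,0],[-1,20,20,0,0],[-1,20,20,0,0],[-1,0,0,0,0]]'; python3 st.py; python3 - <<'E'
from st import *
w=wristpose(eyes.get_image('wrist'),manip.get_state()); save(w,'w6')
q=proj(w,S2W(v,[(70,-140,12),(70,-140,30),(70,-20,30),(70,-97,32),(70,-51,32),(24,-51,32),(24,-97,32)])); print(q.round())
E
```

```text
clock: 7.57
position: [0.5367, -0.0644, 0.1364]
ee_rot: [-0.003, 0.982, -0.187, -0.013]
contact_force: [-0.2, 0.1, -0.3]
width: -0.0003
stage [[  39.9 -131.6]] z 0.1364 yaw -0.08 tilt [-0.025  0.011 -1.   ] F [-0.2  0.1 -0.3] t 7.5667
stage [[  39.9 -131.6]] z 0.1364 yaw -0.08 tilt [-0.025  0.011 -1.   ] F [-0.2  0.1 -0.3] t 7.5667
[[358. 202.]
 [360. 209.]
 [367.  56.]
 [363. 160.]
 [365. 100.]
 [305. 100.]
 [306. 160.]]
```

View pics/w6.png

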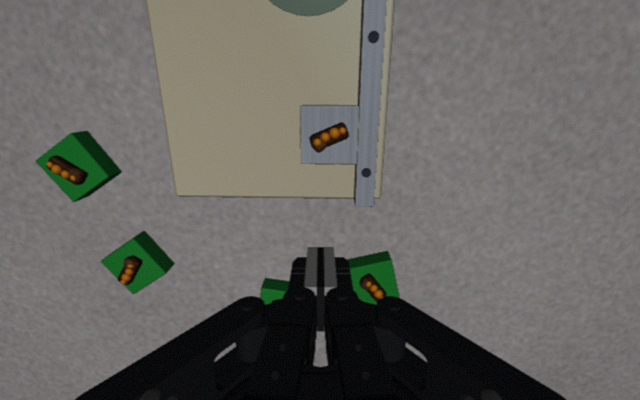

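The mount, at (301–358, 105–164), is flush against the rail at column 359. I'll zoom in and also compute the remaining offsets.

```bash
python3 - <<'E'
from st import *
w=wristpose(eyes.get_image('wrist'),manip.get_state())
a=w['frame'][90:220,280:400,::-1]; cv2.imwrite('pics/w6z.png',cv2.resize(a,(552,598),interpolation=cv2.INTER_CUBIC))
for uv,z in [((301,105),.032),((301,163),.032),((356,196),.030),((359,100),.030),((358,206),.030),((346,255),.032),((388,251),.032),((280,281),.032)]:
    print(uv,W2S(v,ray2plane(w,uv,z)).round(1))
E
```

```text
stage [[  37.6 -130.2]] z 0.1362 yaw -0.1 tilt [-0.027  0.013 -1.   ] F [-0.6  1.1  0.6] t 7.6167
(301, 105) [[ 18.6 -53.6]]
(301, 163) [[ 17.7 -98.8]]
(356, 196) [[  63.6 -127.3]]
(359, 100) [[ 63. -50.]]
(358, 206) [[  65.6 -136.3]]
(346, 255) [[  56.5 -182.6]]
(388, 251) [[  93.7 -177.9]]
(280, 281) [[  -4.3 -211. ]]
```

View pics/w6z.png

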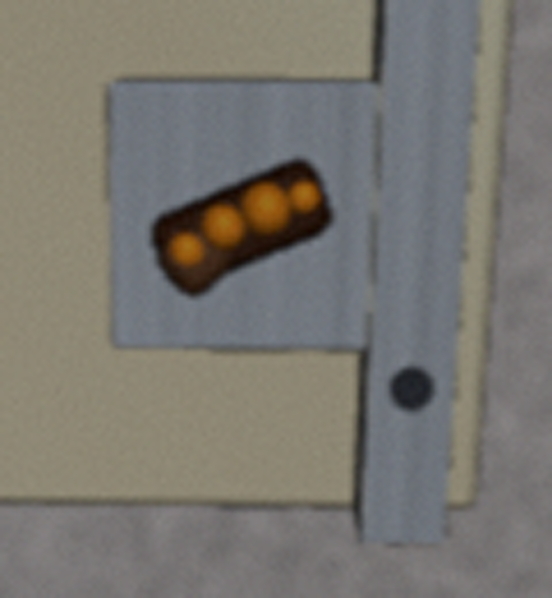

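```bash
python3 -m inch '[[-1,4,0,30,0],[-1,0,0,30,0],[-1,0,0,25,0],[-1,0,0,15,0],[-1,0,0,0,0],[-1,0,0,0,0]]'; python3 st.py
```

```text
clock: 8.17
position: [0.5326, -0.0561, 0.0331]
ee_rot: [-0.005, 0.982, -0.186, -0.015]
contact_force: [0.6, -0.2, 0.0]
width: -0.0001
stage [[  33.1 -125.4]] z 0.0331 yaw 0.06 tilt [-0.027  0.016 -0.999] F [ 0.6 -0.2  0. ] t 8.1667
```

```bash
python3 -m inch '[[-1,6,4,5,0],[-1,5,2,5,0],[-1,0,0,5,0],[-1,0,0,0,0],[-1,0,0,0,0]]'; python3 st.py;  python3 - <<'E'
from h import *
w=eyes.get_image('wrist'); save(w,'w7')
E
```

```text
clock: 8.58
position: [0.5435, -0.0658, 0.0198]
ee_rot: [-0.005, 0.983, -0.185, -0.012]
contact_force: [-0.8, 0.6, -0.1]
width: -0.0002
stage [[  46.8 -130.4]] z 0.0198 yaw 0.15 tilt [-0.021  0.014 -1.   ] F [-0.8  0.6 -0.1] t 8.5833
```

View pics/w7.png

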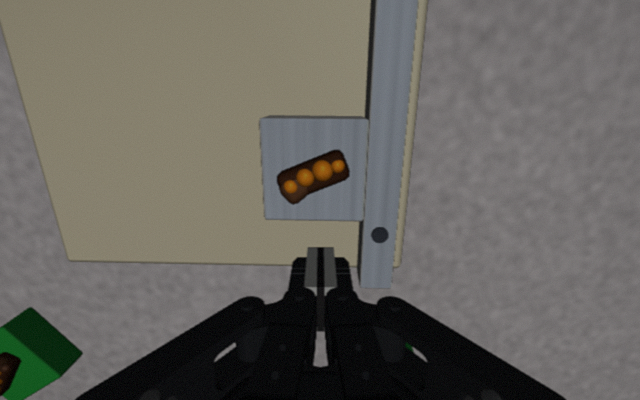

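```bash
python3 -m inch '[[-1,0,-6,1,0],[-1,0,-6,1,0],[-1,0,-5,0,0],[-1,0,-5,0,0],[-1,0.5,-5,0,0],[-1,0.5,-5,0,0],[-1,0.5,-5,0,0],[-1,0.5,-5,0,0],[-1,0.5,-5,0,0],[-1,0.5,-5,0,0]]'; python3 st.py;  python3 - <<'E'
from h import *
w=eyes.get_image('wrist'); save(w,'w8')
E
```

```text
clock: 9.47
position: [0.5649, -0.014, 0.0187]
ee_rot: [-0.004, 0.983, -0.184, -0.013]
contact_force: [-1.9, -1.3, 0.2]
width: -0.0004
stage [[ 47.8 -74.4]] z 0.0187 yaw 0.21 tilt [-0.025  0.013 -1.   ] F [-1.9 -1.3  0.2] t 9.4667
```

View pics/w8.png

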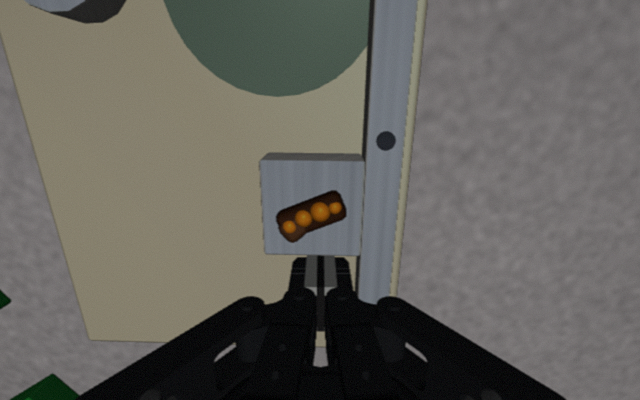

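```bash
python3 - <<'E'
import cv2
a=cv2.imread('pics/w8.png')[140:270,250:410]; cv2.imwrite('pics/w8z.png',cv2.resize(a,(720,585),interpolation=cv2.INTER_CUBIC))
E
```

```text
(no output)
```

View pics/w8z.png

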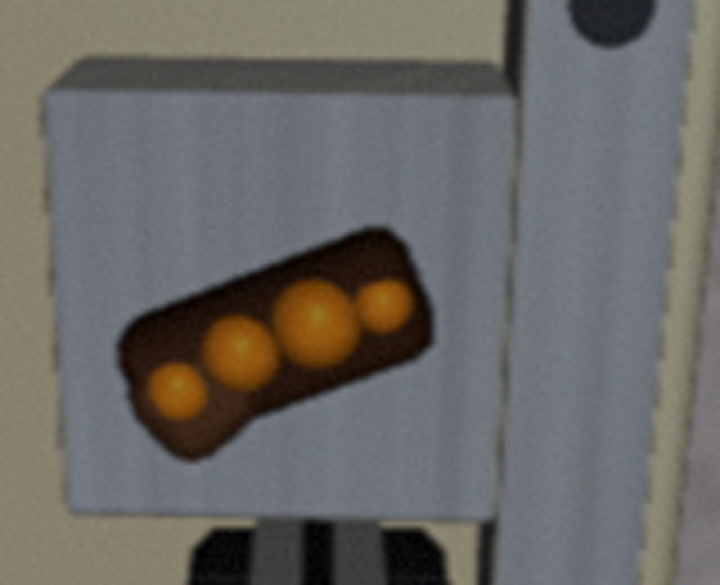

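```bash
python3 -m inch '[[-1,0.5,-5,0,0],[-1,0.5,-5,0,0],[-1,0.5,-5,0,0],[-1,0.5,-5,0,0],[-1,0.5,-5,0,0],[-1,0.5,-5,0,0],[-1,0.5,-5,0,0],[-1,0.5,-5,0,0],[-1,0.5,-5,0,0],[-1,0.5,-5,0,0],[-1,0.5,-5,0,0],[-1,0.5,-5,0,0]]'; python3 st.py;  python3 - <<'E'
from h import *
w=eyes.get_image('wrist'); save(w,'w9')
a=w['frame'][0:400,200:440,::-1]; cv2.imwrite('pics/w9z.png',cv2.resize(a[0:270],(533,600),interpolation=cv2.INTER_CUBIC))
E
```

```text
clock: 10.52
position: [0.5945, 0.0459, 0.0184]
ee_rot: [-0.004, 0.983, -0.185, -0.014]
contact_force: [-2.9, -2.0, 1.8]
width: -0.0
stage [[53.4 -7.8]] z 0.0184 yaw 0.19 tilt [-0.027  0.014 -1.   ] F [-2.9 -2.   1.8] t 10.5167
```

View pics/w9z.png

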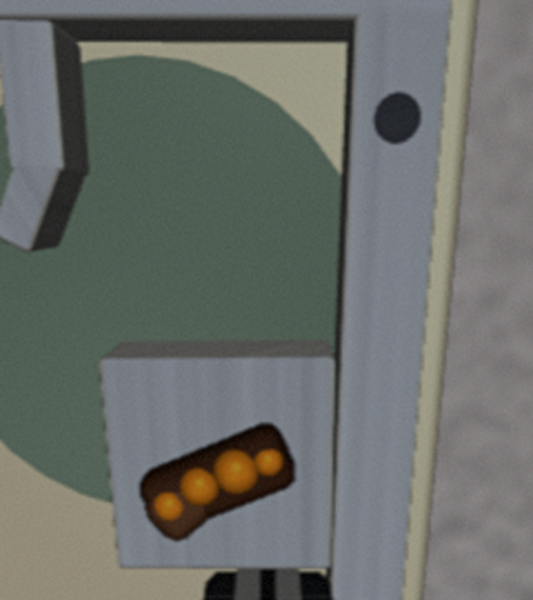

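```bash
python3 -m inch '[[-1,0,6,0,0],[-1,-7,3,0,0],[-1,-3,0,0,0],[-1,0,0,0,0]]'; python3 st.py
```

```text
clock: 10.9
position: [0.5832, 0.0429, 0.0187]
ee_rot: [-0.006, 0.983, -0.185, -0.012]
contact_force: [0.1, -0.1, 0.1]
width: -0.0001
stage [[ 44.  -14.7]] z 0.0187 yaw 0.19 tilt [-0.022  0.016 -1.   ] F [ 0.1 -0.1  0.1] t 10.9
```

```bash
python3 -m inch '[[-1,0,-5,0,0],[-1,0,-5,0,0],[-1,0,-5,0,0],[-1,0.2,-5,0,0],[-1,0.2,-5,0,0],[-1,0.2,-5,0,0],[-1,0.2,-5,0,0],[-1,0.2,-5,0,0]]'; python3 st.py;  python3 - <<'E'
from h import *
w=eyes.get_image('wrist'); save(w,'w10')
a=w['frame'][0:400,200:440,::-1]; cv2.imwrite('pics/w10z.png',cv2.resize(a[0:270],(533,600),interpolation=cv2.INTER_CUBIC))
E
```

```text
clock: 11.57
position: [0.5992, 0.0815, 0.0194]
ee_rot: [-0.005, 0.983, -0.185, -0.013]
contact_force: [-1.9, -1.1, 1.2]
width: 0.0001
stage [[44.7 27.1]] z 0.0194 yaw 0.15 tilt [-0.023  0.014 -1.   ] F [-1.9 -1.1  1.2] t 11.5667
```

View pics/w10z.png

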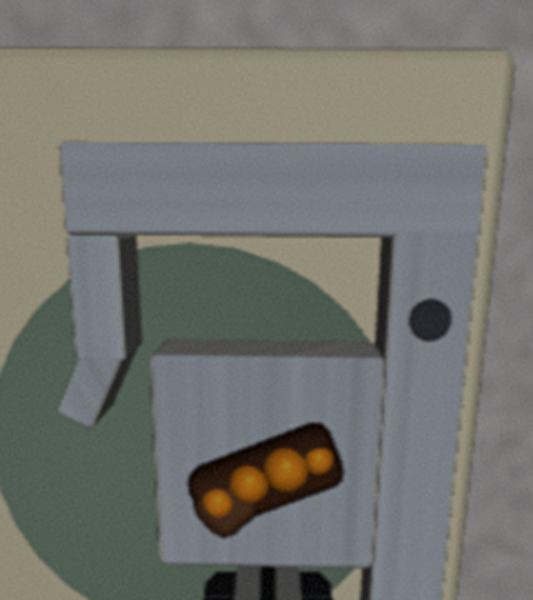

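```bash
python3 -m inch '[[-1,0.2,-5,0,0],[-1,0.2,-5,0,0],[-1,0.2,-5,0,0]]'; python3 st.py; python3 -m inch '[[-1,0.2,-5,0,0]]'; python3 st.py
```

```text
clock: 11.87
position: [0.6061, 0.0972, 0.0194]
ee_rot: [-0.005, 0.983, -0.185, -0.012]
contact_force: [-1.7, -1.6, 0.4]
width: 0.0
stage [[45.4 44.2]] z 0.0194 yaw 0.15 tilt [-0.023  0.015 -1.   ] F [-1.7 -1.6  0.4] t 11.8667
clock: 11.95
position: [0.608, 0.102, 0.0194]
ee_rot: [-0.005, 0.983, -0.185, -0.013]
contact_force: [-5.0, -11.5, 3.7]
width: -0.0002
stage [[45.4 49.3]] z 0.0194 yaw 0.18 tilt [-0.023  0.014 -1.   ] F [ -5.  -11.5   3.7] t 11.95
```

```bash
python3 -m inch '[[-1,0,-2,0,0],[-1,0,0,0,0]]'; python3 st.py;  python3 - <<'E'
from h import *
w=eyes.get_image('wrist'); save(w,'w11')
a=w['frame'][0:400,200:440,::-1]; cv2.imwrite('pics/w11z.png',cv2.resize(a[0:270],(533,600),interpolation=cv2.INTER_CUBIC))
E
```

```text
clock: 12.12
position: [0.608, 0.1016, 0.0195]
ee_rot: [-0.001, 0.983, -0.183, -0.014]
contact_force: [0.0, 0.2, -0.2]
width: -0.0003
stage [[45.5 49. ]] z 0.0195 yaw 0.37 tilt [-0.026  0.007 -1.   ] F [ 0.   0.2 -0.2] t 12.1167
```

View pics/w11z.png

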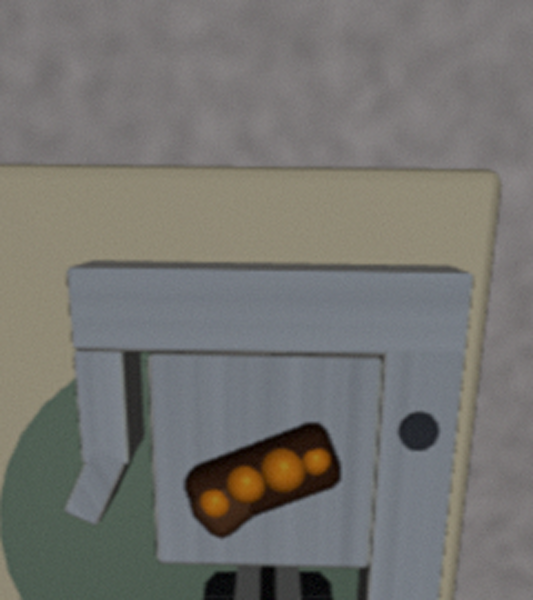

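```bash
python3 -m inch '[[-1,0,8,0,0],[-1,-1,12,0,0],[-1,0,10,-10,0],[-1,0,0,-30,0],[-1,0,-10,-30,0],[-1,0,-15,-5,0],[-1,0,0,0,0],[-1,0,0,0,0],[-1,0,0,0,0]]'; python3 st.py;  python3 - <<'E'
from h import *
w=eyes.get_image('wrist'); save(w,'w12')
a=w['frame'][60:260,240:400,::-1]; cv2.imwrite('pics/w12z.png',cv2.resize(a,(480,600),interpolation=cv2.INTER_CUBIC))
t=eyes.get_image('top');save(t,'t12');a=t['frame'][140:220,230:350,::-1]; cv2.imwrite('pics/t12z.png',cv2.resize(a,(780,520),interpolation=cv2.INTER_CUBIC))
E
```

```text
clock: 12.92
position: [0.6064, 0.0925, 0.0989]
ee_rot: [-0.004, 0.983, -0.185, -0.012]
contact_force: [-0.8, -0.6, -0.3]
width: 0.0002
stage [[47.4 39.9]] z 0.0989 yaw 0.1 tilt [-0.023  0.011 -1.   ] F [-0.8 -0.6 -0.3] t 12.9167
```

View pics/w12.png

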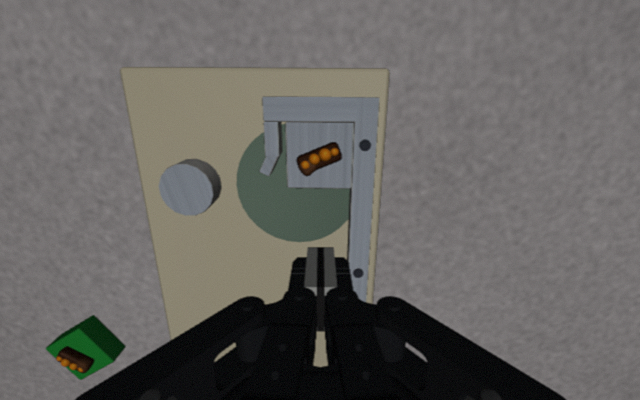

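View pics/w12z.png

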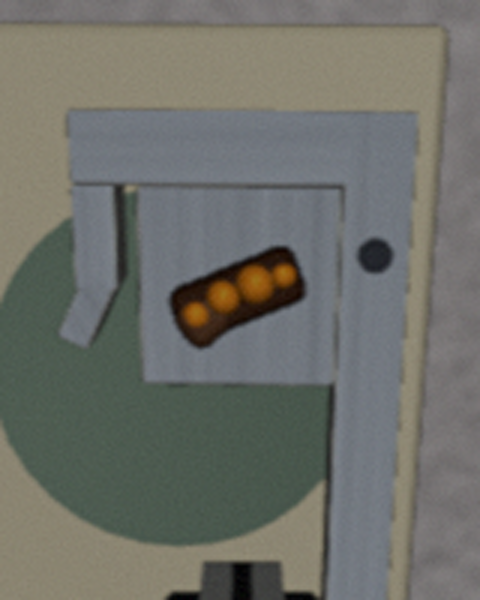

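```bash
python3 -m inch '[[-1,10,0,0,0],[-1,10,0,20,0],[-1,0,8,15,0],[-1,0,8,5,0],[-1,0,0,0,0],[-1,0,0,0,0],[-1,0,0,0,0]]'; python3 st.py;  python3 - <<'E'
from h import *
w=eyes.get_image('wrist'); save(w,'w13')
a=w['frame'][80:230,220:360,::-1]; cv2.imwrite('pics/w13z.png',cv2.resize(a,(560,600),interpolation=cv2.INTER_CUBIC))
E
```

```text
clock: 13.6
position: [0.618, 0.067, 0.0519]
ee_rot: [-0.002, 0.982, -0.186, -0.016]
contact_force: [-0.7, 0.6, -0.1]
width: 0.0002
stage [[67.6 20.4]] z 0.0519 yaw 0.02 tilt [-0.031  0.011 -0.999] F [-0.7  0.6 -0.1] t 13.6
```

View pics/w13.png

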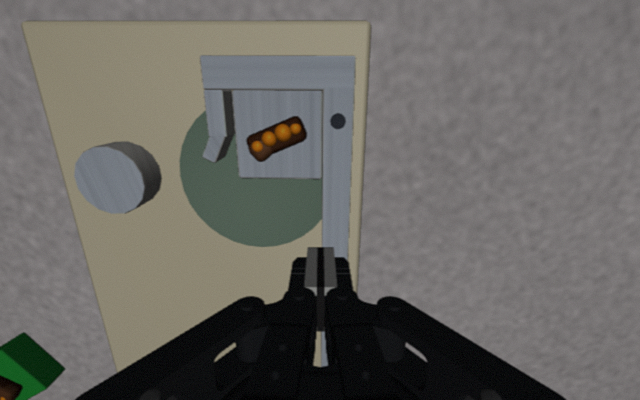

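View pics/w13z.png

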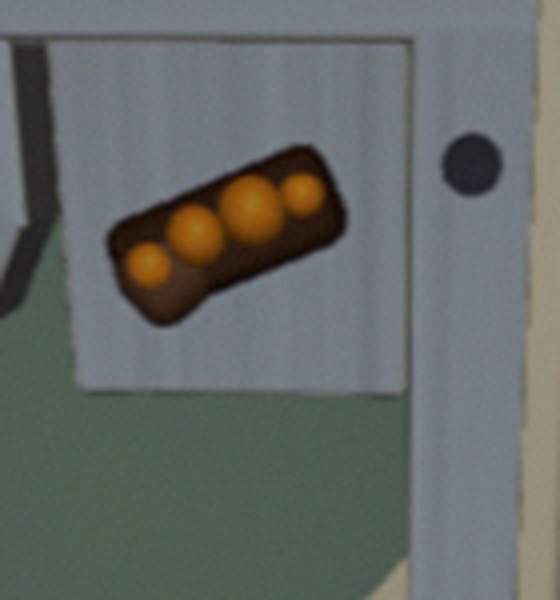

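View pics/t12z.png

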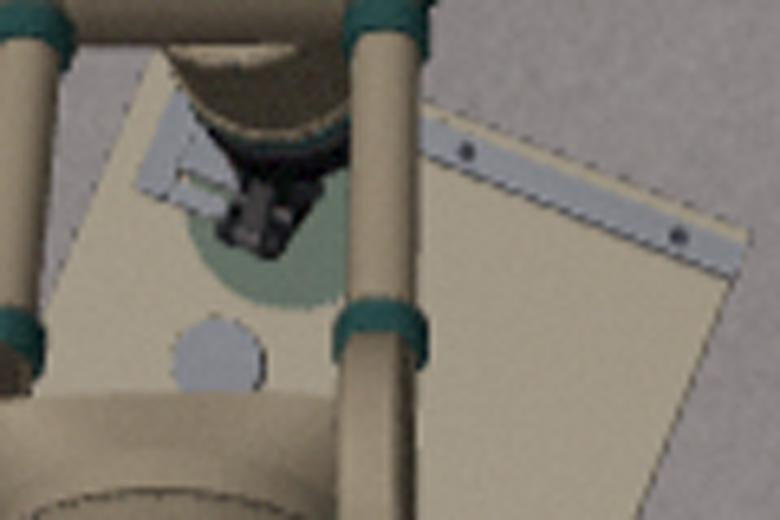

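```bash
python3 - <<'E'
import cv2
a=cv2.imread('pics/w13.png')
for r in (95,110,130,150,165,172,190,210): print(r,a[r,316:328].tolist() if r in(110,165,190) else a[r,316:328].sum(1).tolist())
for c in (250,280,310): print(c,a[84:96,c].sum(1).tolist())
E
```

```text
95 [362, 360, 364, 360, 362, 318, 292, 302, 351, 373, 369, 370]
110 [[131, 123, 115], [128, 120, 113], [130, 123, 116], [127, 121, 114], [118, 117, 112], [106, 106, 104], [90, 91, 90], [107, 107, 105], [126, 121, 117], [133, 125, 120], [132, 126, 120], [133, 123, 118]]
130 [367, 374, 377, 367, 347, 291, 252, 338, 383, 370, 376, 371]
150 [366, 374, 378, 363, 361, 292, 261, 359, 385, 384, 382, 372]
165 [[132, 124, 117], [135, 126, 121], [132, 125, 120], [130, 123, 120], [121, 119, 116], [98, 97, 97], [83, 83, 82], [117, 115, 112], [137, 128, 123], [137, 126, 123], [132, 124, 119], [131, 124, 119]]
172 [373, 378, 378, 367, 358, 301, 256, 344, 387, 390, 374, 370]
190 [[81, 91, 78], [82, 93, 77], [80, 89, 77], [81, 92, 77], [76, 89, 73], [74, 83, 73], [96, 96, 91], [125, 119, 115], [139, 130, 125], [134, 127, 120], [135, 127, 123], [130, 123, 118]]
210 [240, 251, 245, 249, 240, 250, 292, 374, 384, 382, 374, 358]
250 [378, 373, 381, 368, 295, 256, 316, 354, 350, 358, 353, 352]
280 [379, 385, 375, 368, 322, 248, 246, 335, 356, 352, 352, 354]
310 [379, 386, 381, 376, 347, 256, 249, 334, 344, 349, 349, 334]
```

```bash
python3 -m inch '[[-1,0,0,-30,0],[-1,0,0,-35,0],[-1,0,0,-35,0],[-1,0,0,-25,0],[-1,0,0,0,0],[-1,0,0,0,0],[-1,0,0,0,0]]'; python3 st.py;  python3 - <<'E'
from h import *
w=eyes.get_image('wrist'); save(w,'w14')
E
```

```text
clock: 14.23
position: [0.6229, 0.0677, 0.1862]
ee_rot: [-0.003, 0.983, -0.185, -0.014]
contact_force: [-0.0, -0.0, 0.5]
width: 0.0002
stage [[71.9 22.9]] z 0.1862 yaw 0.15 tilt [-0.025  0.012 -1.   ] F [-0.  -0.   0.5] t 14.2333
```

View pics/w14.png

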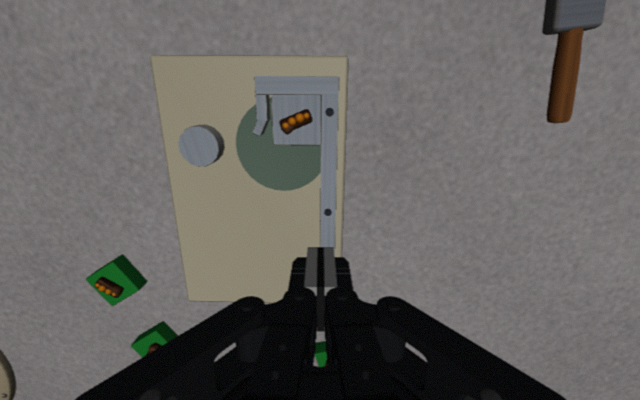

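The mount, at (272–320, 94–145), sits home in the pocket. The round mount at (201,146) hasn't moved, and the hand is clear and still.

```bash
python3 -c "
from rig import manip
print(manip.sign_off())"
```

```text
the job is handed in; nothing more can be done
None
```

The mount is home in the pocket, against the end stop and flush with the rail, and the job was handed in at about 14 s of the 51 s allowed.

With the fingers closed, I pushed the mount square against the rail near the plate's -y end, where it stalled at about 10 N. I then slid it along the rail into the pocket, in three stretches with looks between. The wrist force rose to about 13 N when it met the stop, so I stopped there. The hand then backed off along the rail and rose to 0.19 m.

**Seating:** the last close view from above shows thin, even seams at both the rail and the stop. The rail seam is no wider than the stop seam, and it does not taper. I took both as closed, but the picture cannot separate a gap of a few tenths of a millimetre from edge rounding.

**Other things:** the round mount did not move, and the arm never came near the jar or pot. I didn't check those two or all the green look-alikes again at the end. The contact force read about zero at hand-in.

**Disagreements:**
- My fitted stage position was about 3 mm off along x, so I relied on the contact forces and the pictures for the final placing.
- The tool picked up a tilt of 1 to 3 degrees that the moves cannot correct; it had no visible effect.
- Partway along the slide the fingertips drifted close to the rail. I backed off and re-centred them before going on.

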